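# Open the double-latched lid of a bench-top ultrasonic cleaner

### The job

Open the small steel ultrasonic cleaner: swing the clamp off its lid, then raise the lid slightly by its handle until the safety catch holds it and let it rest there. Feel along behind the lid's front lip for the hidden catch, push it aside as far as it goes without forcing it, and raise the lid until it stands wide open. Leave everything else on the bench where it is.

Things in the scene. Friction and masses are not known exactly. Their poses are not given: they have to be found in the camera images.
- cleaner: steel tank fixed to the bench, 160 mm (x) by 180 mm (y), rim 130 mm above the bench; origin at the centre of its underside. Its front, with a control panel, faces its own -x (wall's outer face at x = -80 mm); z is up. The 5 mm thick lid lies on the rim, as wide as the tank, hinged along the rear (+x) rim
- lip (a point): middle of the lower outer edge of the lid's front lip, moving with the lid. The lid overhangs the front wall by 32 mm and ends in this 4 mm thick lip, 180 mm long along the cleaner's y, which hangs 20 mm below the rim height while the lid is shut
- catch_search (a point): fixed point on the cleaner's front wall, mid-width, at rim height. Below it, between wall and lip, hangs the catch's flat steel tab: 12 to 29 mm out from the wall, 26 to 58 mm below this point, 6 mm thick along y. The lip hides it from above. Where it is along y is not measured: its middle is anywhere from 35 mm to -y to 30 mm to +y of this point
- catch_room (a point): fixed point below the lip, 24 mm out from the front wall, 45 mm below the rim, 62 mm from mid-width towards -y: clear of the tab. Closed fingers tilted some 40 deg (pointing down and in towards the wall) with their tips here, and the lid slightly raised, pass under the lip and meet the tab when swept towards +y. The tab's bracket stands 5 mm off the wall, 44 to 66 mm below the rim
- latch (a joint): the clamp on the lid, in rad: a flat bar turning about an upright pivot on the cleaner's side at its own (-20, -108) mm. At 0 it points along the cleaner's +y, over the lid; it swings towards the rear (+x), clockwise from above, and has cleared the lid at 1.42 (stop at 1.8). Stiff (about 2 N at the pin), stays where it is left; starts between 0 and 0.3
- latch_pin (a point): centre of the top end of the clamp's upright round grip pin, 12 mm thick; 36 mm of it stands free above the bar, which lies 1 to 8 mm above the lid. The pin is 38 mm from the clamp's pivot
- lid (a joint): opening angle of the lid in rad, 0 shut, stop at 1.25. Its hinge is stiff: about 5 N at the handle lifts it and it stays where it is left. Clamped, it does not open; unclamped, it rises to about 0.15, where the catch stops it (about 28 mm at the lip)
- lid_handle (a point): middle of the lid's handle: a round bar 12 mm thick and 90 mm long, parallel to the cleaner's y, 43 mm above the lid's top, on posts at its ends; 150 mm in front of the hinge and 48 mm above it
- lid_hinge (a point): a point on the hinge axis, at the middle of the rear rim; the axis runs along the cleaner's y
- catch (a joint): how far the catch has been pushed, in m: 0 holding, lid free from about 0.021, stop at 0.030. It slides with 2 to 6 N towards the cleaner's +y and 22 deg outwards (-x) in a slanting guide: push its tab towards +y. The lip blocks it until the lip is up by 15 mm; it stays where left. It bends at 25 N from the robot, or if the lid is pulled against it with 25 N
- sieve_a: a bystander: shallow open stainless dish, 72 mm across, 22 mm high; origin at the centre of its underside
- sieve_b: a bystander: a second dish like the first; origin at the centre of its underside
- jar: a bystander: amber glass jar, 56 mm across, 65 mm high; origin at the centre of its underside
- beaker: a bystander: glass beaker, 68 mm across, 85 mm high; origin at the centre of its underside
- wash_bottle: a bystander: green plastic bottle, 60 mm across, 160 mm high; origin at the centre of its underside
- screwdriver: a bystander: screwdriver lying flat, 180 mm long; origin at the centre of its underside
- test_block: a bystander: painted metal block 60 x 45 x 30 mm; origin at the centre of its underside

How it is judged:
On the way, in this order (a step that is already met when the one before it is completed fails the run):
1. the clamp is swung clear of the lid while the lid is shut (value of joint latch above 1.42 rad and value of joint lid below 0.04 rad), for 0.1 s.
2. the lid is raised slightly, resting against or just below the catch, with the catch still holding (value of joint lid between 0.08 and 0.18 rad and value of joint catch below 0.012 m and contact force between the fingers and cleaner below 0.5 N), for 0.2 s.
3. the catch is pushed aside while the lid is still only slightly raised (value of joint catch above 0.023 m and value of joint lid below 0.2 rad), for 0.1 s.
4. the lid is raised wide open (value of joint lid above 0.9 rad), for 0.2 s.
At the end, for the whole second after the job is handed in: the lid stands open by more than 0.9 rad and is at rest, and the clamp is still clear of the lid (more than 1.42 rad) (value of joint lid above 0.9 rad and velocity of joint lid between -0.05 and 0.05 rad/s and value of joint latch above 1.42 rad); the robot touches nothing.
It fails at once if the hidden catch is pressed by the robot with more than 25 N (contact force between any of the fingers, the arm and catch_c2 above 25 N).
It fails at once if the lid is pulled against the catch with more than 25 N (contact force between lid_c3 and catch_c0 above 25 N).
It fails at once if another thing on the bench is moved by more than 40 mm (distance of any of sieve_a, sieve_b, jar, beaker, wash_bottle, screwdriver, test_block from where it was at the start of the episode above 0.04 m).
It also fails if it takes over 72 s, if anything falls off the work surface, if the arm or the gripper's body presses on something with over 40 N, if the wrist force passes 120 N, or if a joint passes its speed limit or range.

### The arm

A 6-joint arm with a two-finger parallel gripper is mounted at the origin on the work surface. World frame = base frame: x ahead of the robot, y to its left, z up, the work surface at z = 0. Lengths are in m, angles in rad, forces in N, time in s.
With the tool pointing down it reaches from about 0.35 to 0.775 m from the base axis. Payload 5.5 kg.
Tool frame: the origin (TCP) lies at the very end of the fingers, on their centre line; the grasp point (between the pads) lies 19 mm behind it; z points along the fingers, y is the line along which they close (so a half turn about z gives the same grasp; the last joint's range is limited). The gripper opens to 85 mm and grips with 20 to 120 N. Pads are 22 mm wide; open, the fingers measure 114 mm over their backs; the gripper's body (76 mm by 85 mm) begins 54 mm behind the grasp point. The pads swing forward as they close: fully open they stand 13 mm farther back than shut.
Start: joints at [-1.352, 0.313, 0.046, 1.304, 0, 1.431], TCP at [0.202, -0.538, 0.194] pointing down, gripper open.
Joint ranges: [-2.76, 2.76], [-0.86, 1.69], [-1.03, 1.26], [-2.2, 2.34], [-1.47, 1.5], [-3.14, 3.14]. Speed limits (rad/s): [2.57, 2.57, 3.14, 3.14, 3.14, 3.14].

### API

Orientations are given as a unit quaternion [w, x, y, z].
In Python, from workcell import env gives the robot as it stands. The module is installed in compiled form; this text tells all that it offers.
- The arm moves only by the tool jog_arm, never from a script. Its argument "rows" is a list of rows, each a list of 6 numbers: the shift along the world's x, y, z in units of 40 mm (1.0 is 40 mm), then the turn, a rotation vector about the world's x, y, z in units of 6 degrees (1.0 is 6 degrees). In form: [[x, y, z, wx, wy, wz], ...]. A call has 1 to 12 rows; each row is the pose to reach, as a shift and turn from the pose commanded when the call began; what a row does not reach only later rows make up. A row lasts 1/12 s, in which the tool goes at most 41.7 mm and 7.16 degrees, less where a joint would pass 70% of its speed; a pose out of reach is approached as far as the arm can. A call with a gripper value outside its range is refused whole. "jaw" is the gripper command: -1 is fully open, 1 is shut, values between are in proportion, set as the call begins (left out, the last holds). The fingers move at their own pace and stop on an object; "force" is the grip in N (left out, the last holds). Time passes only in rows, so rows that repeat a pose let the fingers close. It gives the time, the measured TCP pose, the force, the opening and the grip force at its end, in the units of the state.
- env.get_state(): the state, without advancing time (a new reading comes with each control period).
- env.read_camera(name): name is "scene" or "side" or "wrist"; returns a dict with "pixels" (400x640x3 uint8, red, green, blue), "mtx" (3x3 intrinsics, pixels), "cam_to_world" (4x4, takes a point from camera to world coordinates). Camera axes: x right, y up, looking along -z (the intrinsics and any distortion apply to the point x, -y, -z); pixel columns grow to the right and rows downward; lengths in m; the calibration is good to about 2 mm. A picture is of the moment at which its call begins. There is no depth.
- env.hand_in(): hands the job in; it is judged then, once.
The state is a dict: "clock": time; "joint_pos": joint angles; "qvel": joint speeds; "tau": joint torques, N m; "tcp_pos": TCP position; "orientation": TCP orientation; "wrist_force": force on the tool from outside, world axes, zero at the start; "ft_torque": the same for the moment, N m; "finger_gap": finger opening in m; "grip_force": force on a finger pad.
Only numpy, scipy, OpenCV 4.12 (cv2) and the standard library are available. Lean on these libraries where they do the work, as an engineer would, in place of code of your own. Each camera call takes 0.05 s, during which the arm holds its last target. There are 200 camera calls.

## Working session

There is one attempt and no reset: what is moved stays moved. The work goes in short steps, Python scripts to look and compute and a tool call to move; the robot and the scene stay as the last step left them, time stands still between calls to the robot, and variables do not carry over. Pictures are saved under pics/ and viewed, at most 10 in all, crops included, and the job is handed in when it is done.

Besides the shell and the picture viewer there is one more tool, called after "Emit:" as name([rows], argument=value, ...), one row to a line, values as JSON. jog_arm: Moves the arm, as the interface text tells. Its arguments: {"type":"object","properties":{"rows":{"type":"array","items":{"type":"array","items":{"type":"number"}}},"jaw":{"type":"number"},"force":{"type":"number"}},"required":["rows"]}

```bash
mkdir -p pics
cat > h.py <<'E'
import numpy as np, cv2, json
from workcell import env
def snap(n,tag):
    d=env.read_camera(n); cv2.imwrite(f'pics/{tag}.png',cv2.cvtColor(d['pixels'],cv2.COLOR_RGB2BGR))
    np.savez(f'pics/{tag}.npz',K=d['mtx'],T=d['cam_to_world']); return d
def ray(tag,u,v):
    z=np.load(f'pics/{tag}.npz');d=np.linalg.inv(z['K'])@[u,v,1.];d=np.array([d[0],-d[1],-d[2]])
    return z['T'][:3,3],z['T'][:3,:3]@d/np.linalg.norm(d)
def tri(obs):
    A=0;b=0;R=[ray(*o) for o in obs]
    for c,d in R: P=np.eye(3)-np.outer(d,d);A=A+P;b=b+P@c
    x=np.linalg.solve(A,b);return x,[np.linalg.norm((np.eye(3)-np.outer(d,d))@(x-c)) for c,d in R]
def onz(tag,u,v,z):
    c,d=ray(tag,u,v);return c+d*(z-c[2])/d[2]
def proj(tag,p):
    z=np.load(f'pics/{tag}.npz');q=z['T'][:3,:3].T@(np.asarray(p)-z['T'][:3,3]);q=z['K']@[q[0],-q[1],-q[2]];return q[:2]/q[2]
E
python3 - <<'E'
from h import *
for n in ['scene','side','wrist']: 
    d=snap(n,n+'0'); print(n,d['mtx'].round(1).tolist(),d['cam_to_world'].round(3).tolist())
a=[cv2.imread(f'pics/{n}0.png') for n in ['scene','side']]
cv2.imwrite('pics/sc_big.png',cv2.resize(a[0],(800,500)));cv2.imwrite('pics/sd_big.png',cv2.resize(a[1],(800,500)))
print(env.get_state())
E
```

```text
scene [[502.3, 0.0, 321.3], [0.0, 502.3, 206.0], [0.0, 0.0, 1.0]] [[0.86, -0.288, 0.421, 1.232], [0.51, 0.459, -0.727, -1.1], [0.016, 0.84, 0.542, 0.957], [0.0, 0.0, 0.0, 1.0]]
side [[499.1, 0.0, 318.2], [0.0, 499.1, 206.2], [0.0, 0.0, 1.0]] [[-0.892, 0.286, -0.35, 0.087], [-0.452, -0.577, 0.68, 0.937], [-0.007, 0.765, 0.644, 1.041], [0.0, 0.0, 0.0, 1.0]]
wrist [[355.3, 0.0, 317.4], [0.0, 355.3, 200.5], [0.0, 0.0, 1.0]] [[0.351, 0.903, 0.249, 0.265], [-0.936, 0.339, 0.09, -0.514], [-0.003, -0.265, 0.964, 0.373], [0.0, 0.0, 0.0, 1.0]]
{'clock': 0.15, 'joint_pos': array([-1.35157786e+00,  3.13832407e-01,  4.52888372e-02,  1.30359269e+00,
        1.93511807e-05,  1.43115598e+00]), 'qvel': array([ 7.90455902e-05, -3.90135021e-03,  3.67537937e-03, -4.39922532e-04,
        1.07007683e-03,  9.87951940e-04]), 'tau': array([ 3.03189503e-03, -4.81061089e+01,  2.98817557e+01,  1.39634701e-02,
       -1.98658431e-04, -1.08084276e-05]), 'tcp_pos': array([ 0.20183015, -0.53798247,  0.19323118]), 'orientation': array([-6.69820671e-04,  9.83945467e-01,  1.78468119e-01, -1.69823566e-05]), 'wrist_force': array([-0.37087427, -0.13320508,  0.31891562]), 'ft_torque': array([-0.02501713, -0.03322675, -0.02160522]), 'grip_force': 0.0, 'finger_gap': 0.08557275777659261}
```

View pics/sc_big.png

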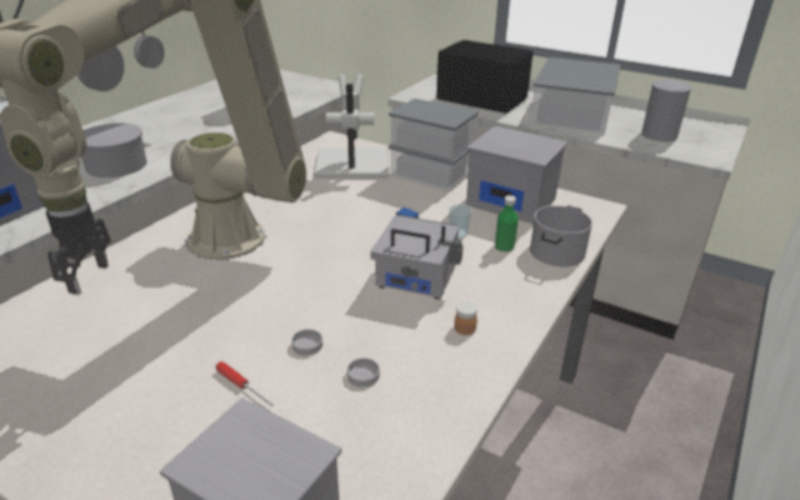

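View pics/sd_big.png

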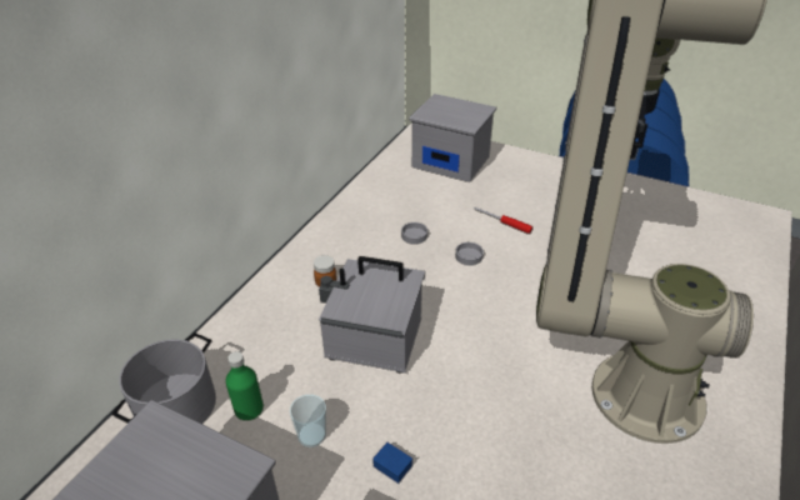

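The scene shows the cleaner at about (412,255), its front towards the scene camera, with the clamp on its right (far) side. The side view shows it at (372,315) with the handle at (381,265) and the clamp pin at (342,275). I'll enlarge both.

Run:
```python
import cv2,numpy as np
a=cv2.imread('pics/scene0.png')[160:250,285:385]; b=cv2.imread('pics/side0.png')[195:300,245:350]
a=cv2.resize(a,(640,576),interpolation=cv2.INTER_CUBIC)  # 6.4x
cv2.imwrite('pics/c1.png',a)
b=cv2.resize(b,None,fx=5.6,fy=5.6,interpolation=cv2.INTER_CUBIC); cv2.imwrite('pics/c2.png',b)
```

```text
(no output)
```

View pics/c1.png

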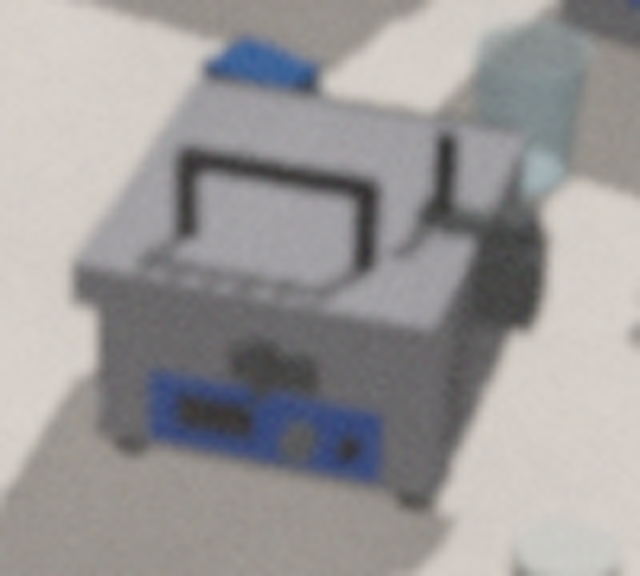

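View pics/c2.png

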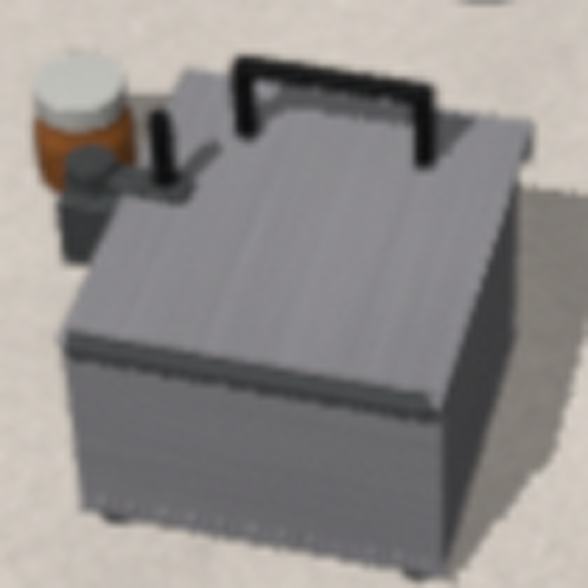

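```bash
cat > fit.py <<'E'
from h import *
from scipy.optimize import least_squares
A=lambda x,y:('scene0',285+x/6.4,160+y/6.4)
B=lambda x,y:('side0',245+x/5.6,195+y/5.6)
P={'FR':((-.112,-.09,.135),A(433,328),B(185,72)),'FL':((-.112,.09,.135),A(77,267),B(533,123)),
'RR':((.08,-.09,.135),A(525,130),B(68,335)),'RL':((.08,.09,.135),A(200,85),B(440,410)),
'HL':((-.07,.045,.184),A(184,150),B(432,88)),'HR':((-.07,-.045,.184),A(374,182),B(238,60))}
for k,(m,a,b) in P.items(): print(k,*[np.round(t,4) for t in tri([a,b])])
pin,r=tri([A(446,135),B(161,112)]);print('pin',pin.round(4),np.round(r,4))
def w(q,m):
    c,s=np.cos(q[2]),np.sin(q[2]);return np.array([q[0]+c*m[0]-s*m[1],q[1]+s*m[0]+c*m[1],m[2]])
f=lambda q:np.concatenate([proj(o[0],w(q,m))-o[1:] for m,a,b in P.values() for o in (a,b)])
s=least_squares(f,[.6,0,1.57],loss='soft_l1');q=s.x
if __name__=='__main__':
    print(q.round(4),f(q).round(1))
    c,s=np.cos(q[2]),np.sin(q[2]);d=pin[:2]-q[:2];l=np.array([c*d[0]+s*d[1],-s*d[0]+c*d[1]])
    v=l-[-.02,-.108];print('pin local',l,'r',np.hypot(*v),'latch',np.arctan2(v[0],v[1]))
    print('bracket',[A(x,y) for x,y in((232,350),(318,375))])
    # bracket: on local plane x=-.085
    for x,y in((232,365),(272,368),(318,370)):
        o,d=ray(*A(x,y));n=np.array([c,s,0]);p0=w(q,(-.09,0,0));t=n@(p0-o)/(n@d);p=o+t*d-w(q,(0,0,0));print('br y',-s*p[0]+c*p[1],p[2])
    for n,m in [('pivot',(-.02,-.108,.14)),('handle',(-.07,0,.178)),('hinge',(.08,0,.13)),('catch_room',(-.104,-.062,.085)),('lip',(-.112,0,.11))]:print(n,w(q,m).round(4))
    np.save('q.npy',q)
    for n,uv,z in [('jar',(465,308),.065),('sieveA',(307,335),.02),('sieveB',(363,365),.02),('bottle',(510,200),.16)]: print(n,onz('scene0',uv[0]*.8,uv[1]*.8,z).round(3))
E
python3 fit.py
```

```text
FR [0.6819 0.0328 0.1307] [0.002 0.002]
FL [ 0.5096 -0.0096  0.1297] [0.0033 0.0033]
RR [0.6361 0.2183 0.1328] [0.0036 0.0036]
RL [0.4656 0.1796 0.1273] [0.0022 0.0022]
HL [0.5397 0.0401 0.1794] [0.0027 0.0027]
HR [0.632  0.0624 0.1794] [0.0022 0.0022]
pin [0.6432 0.1146 0.1829] [0.0019 0.0019]
[0.5686 0.1224 1.7977] [-0.6 -1.3 -0.8 -1.  -1.6 -2.3 -0.4 -0.3 -0.2 -0.6 -2.7 -0.4 -1.2 -2.3
  0.  -1.6  0.  -1.8 -2.  -0.4 -1.5 -1.9 -0.  -0.5]
pin local [-0.02438916 -0.07095919] r 0.03729995277580836 latch -0.11794525554650243
bracket [('scene0', 321.25, 214.6875), ('scene0', 334.6875, 218.59375)]
br y 0.012627273201971472 0.07258243171668655
br y -0.007862955017623203 0.07533479642112251
br y -0.0311905912414652 0.07931886127806531
pivot [0.6783 0.1273 0.14  ]
handle [0.5843 0.0542 0.178 ]
hinge [0.5506 0.2004 0.13  ]
catch_room [0.6524 0.0351 0.085 ]
lip [0.5938 0.0133 0.11  ]
jar [ 0.775 -0.011  0.065]
sieveA [ 0.486 -0.242  0.02 ]
sieveB [ 0.652 -0.258  0.02 ]
bottle [0.716 0.379 0.16 ]
```

Emit:
jog_arm([
  [5.5,8,2.5,0,0,14],
  [5.5,8,2.5,0,0,14],
  [5.5,8,2.5,0,0,14],
  [5.5,8,2.5,0,0,14],
  [5.5,8,2.5,0,0,14],
  [5.5,8,2.5,0,0,14],
  [5.5,8,2.5,0,0,14],
  [5.5,8,2.5,0,0,14],
  [5.5,8,2.5,0,0,14],
  [5.5,8,2.5,0,0,14],
  [5.5,8,2.5,0,0,14],
  [5.5,8,2.5,0,0,14],
], jaw=0)

```text
clock: 1.15
tcp_pos: [0.423, -0.2168, 0.2944]
orientation: [0.0, 0.608, 0.794, 0.0]
wrist_force: [-0.3, -0.8, -0.3]
finger_gap: 0.0424
grip_force: 0.0
```

Emit:
jog_arm([
  [5.5,8.2,0,0,0,14.3],
  [5.5,8.2,0,0,0,14.3],
  [5.5,8.2,0,0,0,14.3],
  [5.5,8.2,0,0,0,14.3],
  [5.5,8.2,0,0,0,14.3],
  [5.5,8.2,0,0,0,14.3],
  [5.5,8.2,0,0,0,14.3],
  [5.5,8.2,0,0,0,14.3],
  [5.5,8.2,0,0,0,14.3],
  [5.5,8.2,0,0,0,14.3],
  [5.5,8.2,0,0,0,14.3],
  [5.5,8.2,0,0,0,14.3],
])

```text
clock: 2.15
tcp_pos: [0.6423, 0.1115, 0.2922]
orientation: [-0.001, -0.095, 0.995, 0.0]
wrist_force: [0.1, -0.6, 0.8]
finger_gap: 0.0426
grip_force: 0.0
```

```bash
sed -i 's#285+x/6.4,160+y/6.4#284.58+x/6.4,159.58+y/6.4#;s#245+x/5.6,195+y/5.6#244.59+x/5.6,194.59+y/5.6#' fit.py; python3 fit.py
python3 - <<'E'
from h import *
snap('wrist','w1'); s=env.get_state();print({k:np.round(s[k],3).tolist() for k in s})
q=np.load('q.npy');c,sn=np.cos(q[2]),np.sin(q[2])
for m in [(-.07,.045,.178),(-.07,-.045,.178),(-.112,-.09,.135),(.08,-.09,.135),(-.02,-.07,.179)]:
    print(m,proj('w1',[q[0]+c*m[0]-sn*m[1],q[1]+sn*m[0]+c*m[1],m[2]]).round(1))
E
```

```text
FR [0.6817 0.0328 0.1322] [0.0008 0.0008]
FL [ 0.5096 -0.0099  0.1312] [0.0021 0.0021]
RR [0.6358 0.2183 0.1344] [0.0024 0.0024]
RL [0.4655 0.1794 0.1289] [0.0009 0.0009]
HL [0.5397 0.0399 0.1809] [0.0016 0.0016]
HR [0.6318 0.0623 0.1809] [0.001 0.001]
pin [0.6429 0.1147 0.1844] [0.0008 0.0008]
[0.5691 0.1215 1.7994] [-0.1 -0.7 -0.5 -0.8 -1.1 -1.7 -0.1 -0.2  0.2 -0.  -2.2 -0.2 -0.9 -1.7
  0.5 -1.5  0.4 -1.2 -1.6 -0.3 -1.  -1.3  0.3 -0.3]
pin local [-0.02340253 -0.07040416] r 0.03774949159667538 latch -0.09025692947292126
bracket [('scene0', 320.83, 214.2675), ('scene0', 334.2675, 218.17375)]
br y 0.014147361176316818 0.07459777541008739
br y -0.006317303982726931 0.07731794009007797
br y -0.029617654538663385 0.08126431713160964
pivot [0.6788 0.1265 0.14  ]
handle [0.5849 0.0533 0.178 ]
hinge [0.5509 0.1994 0.13  ]
catch_room [0.653  0.0343 0.085 ]
lip [0.5944 0.0124 0.11  ]
jar [ 0.775 -0.011  0.065]
sieveA [ 0.486 -0.242  0.02 ]
sieveB [ 0.652 -0.258  0.02 ]
bottle [0.716 0.379 0.16 ]
{'clock': 2.2, 'joint_pos': [0.048, 0.485, 0.542, 1.63, 0.0, -0.146], 'qvel': [-0.019, -0.02, -0.014, -0.001, -0.001, 0.302], 'tau': [0.528, -56.631, 29.688, -0.02, 0.027, -0.086], 'tcp_pos': [0.642, 0.111, 0.293], 'orientation': [-0.001, -0.097, 0.995, 0.0], 'wrist_force': [-0.471, -0.127, 0.761], 'ft_torque': [0.002, -0.019, -0.018], 'grip_force': 0.0, 'finger_gap': 0.042}
(-0.07, 0.045, 0.178) [253.5  42.1]
(-0.07, -0.045, 0.178) [262.8 159. ]
(-0.112, -0.09, 0.135) [230.3 199.7]
(0.08, -0.09, 0.135) [425.9 192.1]
(-0.02, -0.07, 0.179) [323.9 186.2]
```

View pics/w1.png

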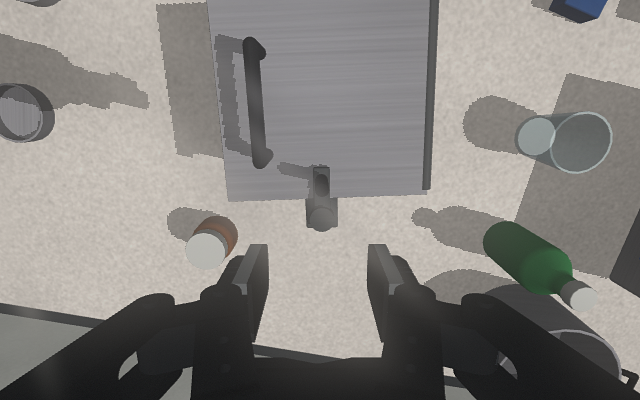

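The wrist view shows the handle bar from (251,44) to (262,160) and the pin and clamp at (321,184), all within 2–3 px of where the fit predicts. Now I'll go down and grip the pin.

Emit:
jog_arm([
  [0,0.1,-1,0,0,0.3],
  [0,0.1,-2,0,0,0.3],
  [0,0.1,-2.8,0,0,0.3],
  [0,0.1,-3.2,0,0,0.3],
  [0,0.1,-3.57,0,0,0.3],
  [0,0.1,-3.57,0,0,0.3],
], jaw=0)

```text
clock: 2.7
tcp_pos: [0.6392, 0.1131, 0.1469]
orientation: [-0.004, -0.104, 0.995, 0.0]
wrist_force: [-0.3, -1.2, -0.7]
finger_gap: 0.0424
grip_force: 0.0
```

Emit:
jog_arm([
  [0,0,0,0,0,0],
  [0,0,0,0,0,0],
  [0,0,0,0,0,0],
  [0,0,0,0,0,0],
  [0,0,0,0,0,0],
  [0,0,0,0,0,0],
], jaw=1, force=30)

```text
clock: 3.2
tcp_pos: [0.6423, 0.1136, 0.1519]
orientation: [0.001, -0.106, 0.994, -0.0]
wrist_force: [-0.1, -0.1, -0.2]
finger_gap: -0.0001
grip_force: 0.0
```

The gap closed to 0, so the grip missed the pin. I'll look.

Run:
```python
from h import *
snap('wrist','w2');snap('side','s2')
a=cv2.imread('pics/w2.png')[60:340,160:480];b=cv2.imread('pics/side0.png')
b=cv2.imread('pics/s2.png')[180:300,240:360]
cv2.imwrite('pics/m2.png',np.hstack([cv2.resize(a,(457,400)),cv2.resize(b,(340,400)[:1]+(400,) if 0 else (343,343)) if 0 else cv2.resize(b,(343,400))]))
```

```text
(no output)
```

View pics/m2.png

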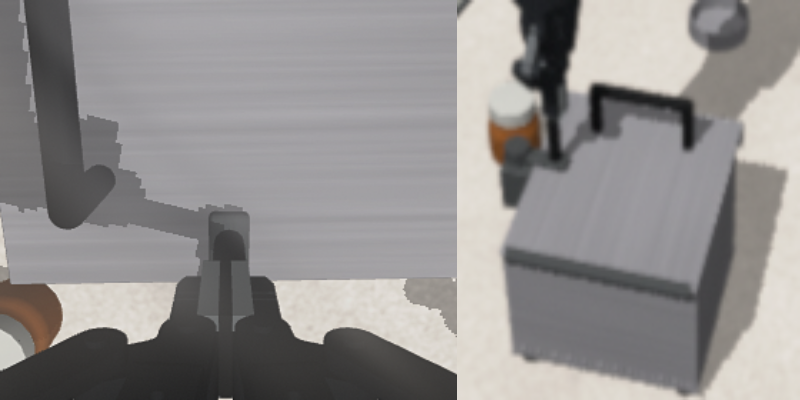

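Run:
```python
from h import *
for t in ('w1','w2'):
    z=np.load(f'pics/{t}.npz');print(z['T'].round(3).tolist())
    print(t,'pin',proj(t,[.643,.1147,.181]),'tcp',proj(t,env.get_state()['tcp_pos']))
print(onz('w2',319.6,228,.179),onz('w1',321.5,184,.179),onz('w1',321.5,176,.179))
print(tri([('w2',319.6,228),('w1',321.5,182)]))
```

```text
[[-0.188, -0.948, -0.257, 0.577], [0.982, -0.181, -0.051, 0.099], [0.002, -0.262, 0.965, 0.472], [0.0, 0.0, 0.0, 1.0]]
w1 pin [319.96780257 187.43583134] tcp [318.73059512 179.01267908]
[[-0.21, -0.943, -0.259, 0.577], [0.978, -0.202, -0.057, 0.1], [0.001, -0.265, 0.964, 0.332], [0.0, 0.0, 0.0, 1.0]]
w2 pin [318.11843909 255.82167071] tcp [316.35127755 231.18595595]
[0.63029139 0.11266145 0.179     ] [0.64028444 0.11551082 0.179     ] [0.63353296 0.11419553 0.179     ]
(array([0.65128438, 0.11803692, 0.11891568]), [np.float64(0.00038825034079806385), np.float64(0.00038825034079805604)])
```

Run:
```python
import cv2
a=cv2.imread('pics/w1.png')[140:240,250:390];b=cv2.imread('pics/w2.png')[170:300,250:390]
a=cv2.resize(a,None,fx=5,fy=5,interpolation=2)[:400];b=cv2.resize(b,None,fx=4,fy=4,interpolation=2)
import numpy as np
c=np.zeros((560,800,3),np.uint8);c[:500,:400]=cv2.resize(cv2.imread('pics/w1.png')[150:240,285:357],(400,500),interpolation=2);c[:520,400:]=cv2.resize(cv2.imread('pics/w2.png')[170:300,270:370],(400,520),interpolation=2)
cv2.imwrite('pics/m3.png',c)
```

```text
(no output)
```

View pics/m3.png

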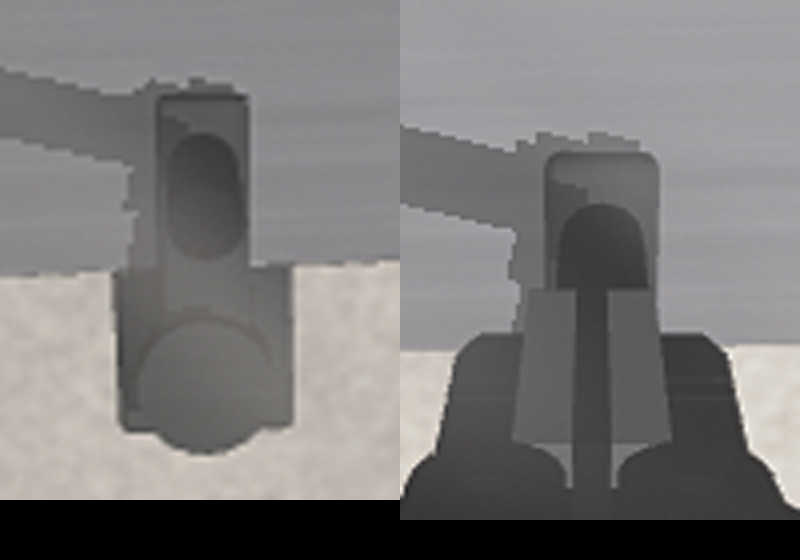

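Run:
```python
from h import *
snap('scene','sc2');t=env.get_state()['tcp_pos'];o=[]
for tag in('sc2','s2'):
    p=proj(tag,t);x,y=int(p[0])-28,int(p[1])-40
    im=cv2.resize(cv2.imread(f'pics/{tag}.png')[y:y+80,x:x+56],(400,571),interpolation=2)
    for P,col in((t,(0,0,255)),(t+[0,0,.019],(0,255,255)),([.643,.1147,.179],(0,255,0))):
        u=(proj(tag,P)-[x,y]+.5)*7.14;print(tag,u);cv2.circle(im,tuple(int(k) for k in u),3,col,-1)
    o.append(im)
cv2.imwrite('pics/m4.png',np.hstack(o))
```

```text
sc2 [203.91147505 295.8331182 ]
sc2 [206.11077573 258.31449535]
sc2 [210.29330105 240.60007189]
s2 [206.05604814 294.83076609]
s2 [202.77642599 256.61391224]
s2 [197.44332954 240.04330326]
```

View pics/m4.png

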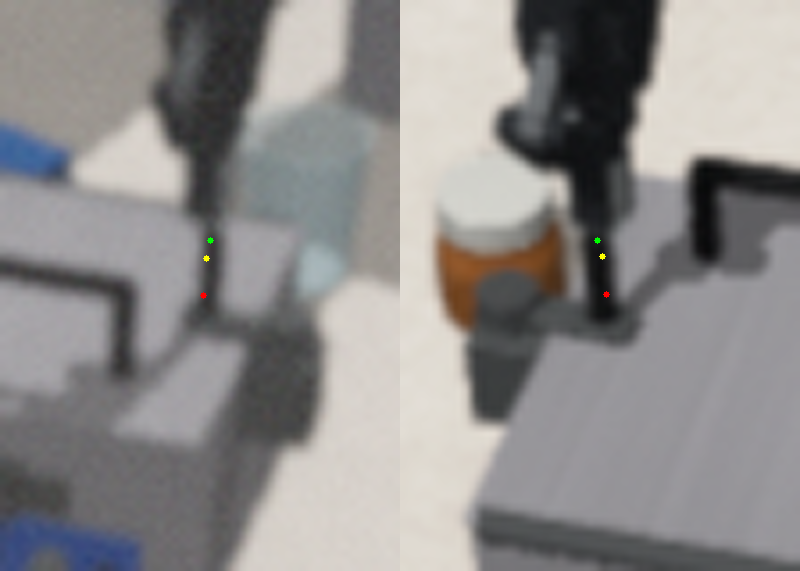

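Both views show the closed fingertips ending at the top of the pin, about 33 mm above the reported TCP (the red mark near the pin's foot). So the real tips sit higher than the reported TCP. I'll check this by touch: a gentle probe down onto the pin top.

Emit:
jog_arm([
  [0,0,-0.03,0,0,0],
  [0,0,-0.05,0,0,0],
  [0,0,-0.08,0,0,0],
])

```text
clock: 3.6
tcp_pos: [0.6419, 0.1136, 0.1478]
orientation: [-0.0, -0.106, 0.994, 0.0]
wrist_force: [-0.5, 0.4, 0.3]
finger_gap: -0.0002
grip_force: 0.0
```

Emit:
jog_arm([
  [0,0,-0.03,0,0,0],
  [0,0,-0.06,0,0,0],
  [0,0,-0.09,0,0,0],
])

```text
clock: 3.85
tcp_pos: [0.6418, 0.1135, 0.1463]
orientation: [0.001, -0.106, 0.994, -0.0]
wrist_force: [-5.9, -1.4, 16.2]
finger_gap: -0.0003
grip_force: 8.0
```

Emit:
jog_arm([
  [0,0,-0.03,0,0,0],
  [0,0,-0.06,0,0,0],
  [0,0,-0.06,0,0,0],
])

```text
clock: 4.1
tcp_pos: [0.6419, 0.1135, 0.1462]
orientation: [0.002, -0.106, 0.994, -0.0]
wrist_force: [-8.4, -0.0, 19.5]
finger_gap: -0.0003
grip_force: 9.4
```

Contact came at a reported z of 0.147 on a pin top at 0.179, so the real tips are 32 mm behind the reported TCP. I'll allow for that from here on and regrip lower.

Emit:
jog_arm([
  [0,0,0.3,0,0,0],
  [0,0,0.3,0,0,0],
  [0,0,0.3,0,0,0],
  [0,0,0.3,0,0,0],
  [0,0.03,0,0,0,0],
  [0,0.03,-0.3,0,0,0],
  [0,0.03,-0.55,0,0,0],
  [0,0.03,-0.55,0,0,0],
], jaw=0)

```text
clock: 4.77
tcp_pos: [0.6398, 0.1146, 0.1162]
orientation: [-0.003, -0.106, 0.994, 0.0]
wrist_force: [-0.2, -1.1, -0.8]
finger_gap: 0.0427
grip_force: 0.0
```

Emit:
jog_arm([
  [0,0,0,0,0,0],
  [0,0,0,0,0,0],
  [0,0,0,0,0,0],
  [0,0,0,0,0,0],
  [0,0,0,0,0,0],
], jaw=1)

```text
clock: 5.18
tcp_pos: [0.6423, 0.1148, 0.1204]
orientation: [0.0, -0.106, 0.994, 0.0]
wrist_force: [0.5, 0.5, 0.4]
finger_gap: 0.0104
grip_force: 29.2
```

Run:
```python
from h import *
s=env.get_state();t=s['tcp_pos'];print(t,s['finger_gap'],s['wrist_force'])
q=np.load('q.npy');c,n=np.cos(q[2]),np.sin(q[2])
piv=np.array([q[0]-.02*c+.108*n,q[1]-.02*n-.108*c]);v=t[:2]-piv;print(piv,np.hypot(*v))
a0=np.arctan2(v[1],v[0])
l=np.array([c*v[0]+n*v[1],-n*v[0]+c*v[1]]);th=np.arctan2(l[0],l[1]);print('th',th)
for k in np.linspace(th,1.62,13)[1:]:
    m=np.hypot(*v)*np.array([np.sin(k),np.cos(k)]);w=np.array([c*m[0]-n*m[1],n*m[0]+c*m[1]]);print(round(k,2),((w-v)/.04).round(2))
```

```text
[0.64227562 0.11482719 0.12044854] 0.010389053582099671 [0.47060128 0.48659786 0.41440963]
[0.67877923 0.12650986] 0.038327510023914095
th -0.08112784491581729
0.06 [-0.03  0.13]
0.2 [-0.05  0.27]
0.34 [-0.04  0.4 ]
0.49 [-0.01  0.54]
0.63 [0.03 0.66]
0.77 [0.09 0.79]
0.91 [0.17 0.9 ]
1.05 [0.26 1.  ]
1.19 [0.37 1.08]
1.34 [0.48 1.15]
1.48 [0.61 1.2 ]
1.62 [0.74 1.23]
```

Emit:
jog_arm([
  [-0.03,0.13,0,0,0,0],
  [-0.05,0.27,0,0,0,0],
  [-0.04,0.4,0,0,0,0],
  [-0.01,0.54,0,0,0,0],
  [0.03,0.66,0,0,0,0],
  [0.09,0.79,0,0,0,0],
  [0.17,0.9,0,0,0,0],
  [0.26,1.0,0,0,0,0],
  [0.37,1.08,0,0,0,0],
  [0.48,1.15,0,0,0,0],
  [0.61,1.2,0,0,0,0],
  [0.75,1.23,0,0,0,0],
])

```text
clock: 6.18
tcp_pos: [0.6714, 0.1597, 0.1203]
orientation: [-0.001, -0.104, 0.995, -0.004]
wrist_force: [-1.3, -13.4, 2.2]
finger_gap: 0.0109
grip_force: 29.7
```

Emit:
jog_arm([
  [0,0,0,0,0,0],
  [0,0,0,0,0,0],
  [0,0,0,0,0,0],
])

```text
clock: 6.43
tcp_pos: [0.6724, 0.1597, 0.1203]
orientation: [-0.0, -0.104, 0.995, -0.003]
wrist_force: [0.7, -11.5, 1.3]
finger_gap: 0.0109
grip_force: 29.6
```

The clamp is at about 1.61 rad, worked out from the chord. I'll release it and go to the handle.

Emit:
jog_arm([
  [0,0,0,0,0,0],
  [0,0,0,0,0,0],
  [0,0,0,0,0,0],
  [0,0,0.8,0,0,0],
  [0,0,1.6,0,0,0],
  [0,0,1.9,0,0,0],
  [0,0,1.9,0,0,0],
], jaw=0.4)

```text
clock: 7.02
tcp_pos: [0.674, 0.1651, 0.2009]
orientation: [0.004, -0.106, 0.994, 0.0]
wrist_force: [1.0, -0.3, 1.6]
finger_gap: 0.0254
grip_force: 0.0
```

Emit:
jog_arm([
  [-1,-1.2,0,0,0,0.3],
  [-1.8,-2.2,0,0,0,0.3],
  [-2.18,-2.68,0,0,0,0.3],
  [-2.18,-2.68,0,0,0,0.3],
  [-2.18,-2.68,0,0,0,0.3],
  [-2.18,-2.68,0,0,0,0.3],
], jaw=0)

```text
clock: 7.52
tcp_pos: [0.5844, 0.0567, 0.1957]
orientation: [0.0, -0.121, 0.993, 0.0]
wrist_force: [0.5, 0.1, 0.3]
finger_gap: 0.0427
grip_force: 0.0
```

Run:
```python
from h import *
d=snap('wrist','w3');s=env.get_state();print(s['tcp_pos'],s['orientation'],s['finger_gap'])
q=np.load('q.npy');c,sn=np.cos(q[2]),np.sin(q[2])
for m in [(-.07,.045,.178),(-.07,-.045,.178)]:
    print(m,proj('w3',[q[0]+c*m[0]-sn*m[1],q[1]+sn*m[0]+c*m[1],m[2]]).round(1))
```

```text
[0.58501878 0.05726965 0.19572808] [ 2.38849326e-04 -1.21512066e-01  9.92589884e-01  2.88068252e-04] 0.04248757669059566
(-0.07, 0.045, 0.178) [311.1 143.6]
(-0.07, -0.045, 0.178) [309.8 289.7]
```

View pics/w3.png

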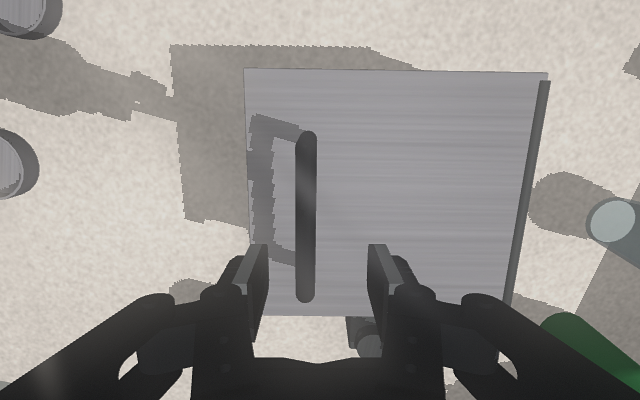

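The wrist view shows the clamp pointing rearward, clear of the lid, at (365,340). The handle bar runs from (307,135) to (305,298), about 2.5 mm further forward than the fit, so I'll correct for that and grip.

Emit:
jog_arm([
  [0,-0.16,-0.8,0,0,0],
  [0,-0.16,-1.4,0,0,0],
  [0,-0.16,-1.72,0,0,0],
  [0,-0.16,-1.72,0,0,0],
])

```text
clock: 7.9
tcp_pos: [0.5831, 0.0518, 0.123]
orientation: [-0.003, -0.122, 0.992, 0.001]
wrist_force: [-0.3, -0.4, 0.0]
finger_gap: 0.0428
grip_force: 0.0
```

Emit:
jog_arm([
  [0,0,0,0,0,0],
  [0,0,0,0,0,0],
  [0,0,0,0,0,0],
  [0,0,0,0,0,0],
  [0,0,0,0,0,0],
], jaw=1, force=30)

```text
clock: 8.32
tcp_pos: [0.5864, 0.0498, 0.1285]
orientation: [0.002, -0.121, 0.993, -0.001]
wrist_force: [2.5, -2.6, 0.2]
finger_gap: 0.0108
grip_force: 29.4
```

Emit:
jog_arm([
  [-0.01,0.02,0.08,0,0,0],
  [-0.01,0.05,0.16,0,0,0],
  [-0.02,0.08,0.24,0,0,0],
  [-0.03,0.11,0.31,0,0,0],
  [-0.03,0.14,0.38,0,0,0],
  [-0.04,0.16,0.44,0,0,0],
  [-0.04,0.16,0.44,0,0,0],
  [-0.04,0.16,0.44,0,0,0],
])

```text
clock: 8.98
tcp_pos: [0.5849, 0.0562, 0.1458]
orientation: [0.002, -0.121, 0.993, -0.001]
wrist_force: [4.2, -3.2, -0.3]
finger_gap: 0.0108
grip_force: 29.5
```

Emit:
jog_arm([
  [0,0,0,0,0,0],
  [0,0,0,0,0,0],
  [0,0,0,0,0,0],
  [0,0,0.5,0,0,0],
  [0,0,1.5,0,0,0],
  [0,0,2.5,0,0,0],
  [0,-0.5,3,0,0,0],
  [0,-0.5,3,0,0,0],
], jaw=0)

```text
clock: 9.65
tcp_pos: [0.5852, 0.0352, 0.2706]
orientation: [0.004, -0.121, 0.993, -0.001]
wrist_force: [0.3, -1.0, -0.3]
finger_gap: 0.0423
grip_force: 0.0
```

```bash
cat > tgt.py <<'E'
from h import *
from scipy.spatial.transform import Rotation as R
s=env.get_state();t=s['tcp_pos'];o=s['orientation'];Rc=R.from_quat(o[[1,2,3,0]])
q=np.load('q.npy');c,n=np.cos(q[2]),np.sin(q[2]);X=np.array([c,n,0]);Y=np.array([-n,c,0]);Z=np.array([0,0,1.])
C=np.array([q[0],q[1],0])-.002*X
print(s['clock'],'tcp',t,'gap',s['finger_gap'],'tip local',[(t-.032*Rc.as_matrix()[:,2]-C)@a for a in (X,Y,Z)],'tool axes local',[(Rc.as_matrix()[:,k]@np.array([X,Y,Z]).T).round(3) for k in range(3)])
def goal(m,tilt,off=.032):
    tz=np.sin(tilt)*X-np.cos(tilt)*Z; ty=np.cos(tilt)*X+np.sin(tilt)*Z
    if Rc.as_matrix()[:,1]@X<0: ty=-ty
    M=np.c_[np.cross(ty,tz),ty,tz]
    rv=(R.from_matrix(M)*Rc.inv()).as_rotvec(degrees=True)/6
    return ((C+m[0]*X+m[1]*Y+m[2]*Z+off*tz-t)/.04).round(2),rv.round(2)
E
python3 - <<'E'
from tgt import *
d=snap('wrist','w4');im=cv2.imread('pics/w4.png');snap('side','s4')
for th in (0,.1,.15): 
  print(th,[proj('w4',C+(.08-.150*np.cos(th)+.048*np.sin(th))*X+y*Y+(.13+.048*np.cos(th)+.15*np.sin(th))*Z).round(1) for y in(.045,-.045)])
print('above front',goal((-.17,-.062,.20),np.radians(40)))
print('room',goal((-.104,-.062,.085),np.radians(40)))
print(X,Y)
E
```

```text
9.65 tcp [0.58522593 0.03523508 0.27064201] gap 0.04228942245837882 tip local [np.float64(-0.08559812181700988), np.float64(0.004067603554730877), np.float64(0.3026407751408781)] tool axes local [array([-0.014,  1.   , -0.008]), array([ 1.   ,  0.014, -0.003]), array([-0.003, -0.008, -1.   ])]
0 [array([338.2, 137.5]), array([335. , 247.5])]
0.1 [array([347.1, 139.7]), array([342.9, 255.1])]
0.15 [array([352.6, 140.9]), array([347.8, 259. ])]
above front (array([ 1.96, -1.18, -2.38]), array([ 6.49,  1.64, -0.1 ]))
room (array([ 1.59,  0.43, -5.25]), array([ 6.49,  1.64, -0.1 ]))
[-0.2266267   0.97398169  0.        ] [-0.97398169 -0.2266267   0.        ]
```

Emit:
jog_arm([
  [0.6,-1,-0.2,1,0.3,0],
  [1.2,-1.2,-0.6,2.1,0.5,0],
  [1.6,-1.2,-1.2,3.2,0.8,0],
  [1.96,-1.18,-1.8,4.3,1.1,0],
  [1.96,-1.18,-2.1,5.4,1.4,-0.1],
  [1.96,-1.18,-2.38,6.49,1.64,-0.1],
  [1.96,-1.18,-2.38,6.49,1.64,-0.1],
  [1.96,-1.18,-2.38,6.49,1.64,-0.1],
], jaw=1)

```text
clock: 10.42
tcp_pos: [0.6596, -0.0111, 0.1616]
orientation: [-0.049, -0.106, 0.932, 0.344]
wrist_force: [-0.3, 0.3, 0.9]
finger_gap: -0.0002
grip_force: 0.0
```

Run:
```python
from tgt import *
im=cv2.cvtColor(cv2.imread('pics/w4.png'),6)
for v in (170,200,230):
    r=np.where(im[v,250:400]<75)[0]+250; print(v,r.min() if len(r) else 0,r.max() if len(r) else 0,len(r), im[v,300:380:8])
print(s['wrist_force'],s['joint_pos'])
for m in [(-.168,-.062,.162),(-.136,-.062,.123),(-.104,-.062,.085)]:print(goal(m,np.radians(40)))
```

```text
10.4167 tcp [ 0.65962441 -0.01105394  0.16158705] gap -0.00020202687444863696 tip local [np.float64(-0.16847149738908804), np.float64(-0.05868550042564432), np.float64(0.1858755744928154)] tool axes local [array([-0.004,  1.   ,  0.018]), array([ 0.759, -0.009,  0.651]), array([ 0.651,  0.016, -0.759])]
170 339 354 16 [139 100  96 142 142  57  62 147 144 144]
200 338 353 16 [101 109 145 141 142  62  62 146 145 145]
230 337 337 1 [147 101 100 100 102  79  83 140 142 142]
[-0.32079497  0.27758304  0.86998342] [-0.41051034  0.87426258  0.68170351  1.86450712  0.53838896 -0.77292084]
(array([ 0.09,  0.03, -0.6 ]), array([-0.06, -0.19, -0.04]))
(array([-0.09,  0.81, -1.58]), array([-0.06, -0.19, -0.04]))
(array([-0.27,  1.59, -2.53]), array([-0.06, -0.19, -0.04]))
```

Emit:
jog_arm([
  [0,0,0,0,0,0],
  [0,0,0,0,0,0],
  [0,0,0,0,0,0],
])

```text
clock: 10.67
tcp_pos: [0.6622, -0.0089, 0.1741]
orientation: [-0.04, -0.111, 0.933, 0.339]
wrist_force: [-0.3, -0.6, 1.6]
finger_gap: 0.0
grip_force: 0.0
```

Run:
```python
from tgt import *
for m in [(-.168,-.062,.162),(-.136,-.062,.123),(-.104,-.062,.085)]:print(goal(m,np.radians(40)))
```

```text
10.6667 tcp [ 0.66218177 -0.00893661  0.17409707] gap 2.277935772247753e-06 tip local [np.float64(-0.16667909686707075), np.float64(-0.06131305434573656), np.float64(0.19865263384157045)] tool axes local [array([-0.009,  1.   , -0.   ]), array([0.767, 0.007, 0.641]), array([ 0.641,  0.005, -0.767])]
(array([ 0.03, -0.03, -0.92]), array([ 0.02,  0.01, -0.08]))
(array([-0.15,  0.75, -1.89]), array([ 0.02,  0.01, -0.08]))
(array([-0.33,  1.53, -2.84]), array([ 0.02,  0.01, -0.08]))
```

Emit:
jog_arm([
  [0.02,-0.03,-0.3,0,0,0],
  [0.03,-0.03,-0.65,0,0,0],
  [0.03,-0.03,-0.92,0,0,0],
  [0,0.12,-1.1,0,0,0],
  [-0.04,0.28,-1.3,0,0,0],
  [-0.08,0.44,-1.5,0,0,0],
  [-0.12,0.6,-1.7,0,0,0],
  [-0.15,0.75,-1.89,0,0,0],
  [-0.15,0.75,-1.89,0,0,0],
])

```text
clock: 11.42
tcp_pos: [0.6544, 0.0214, 0.0932]
orientation: [-0.044, -0.11, 0.933, 0.341]
wrist_force: [0.2, 1.4, 0.7]
finger_gap: -0.0001
grip_force: 0.0
```

Emit:
jog_arm([
  [-0.03,0.13,-0.16,0,0,0],
  [-0.06,0.26,-0.32,0,0,0],
  [-0.09,0.39,-0.48,0,0,0],
  [-0.12,0.52,-0.64,0,0,0],
  [-0.15,0.65,-0.8,0,0,0],
  [-0.18,0.78,-0.95,0,0,0],
  [-0.18,0.78,-0.95,0,0,0],
  [-0.18,0.78,-0.95,0,0,0],
])

```text
clock: 12.08
tcp_pos: [0.6479, 0.0513, 0.0556]
orientation: [-0.044, -0.109, 0.933, 0.341]
wrist_force: [0.3, -0.1, -0.1]
finger_gap: 0.0002
grip_force: 0.0
```

Run:
```python
from tgt import *
print(s['wrist_force'],goal((-.104,-.062,.085),np.radians(40)),Y)
snap('scene','sc5');p=proj('sc5',t);print(p);a=cv2.imread('pics/sc5.png')
cv2.imwrite('pics/m5.png',cv2.resize(a[150:260,270:400],(780,660))[:600])
```

```text
12.0833 tcp [0.64789458 0.05127844 0.05556361] gap 0.00020248590727416814 tip local [np.float64(-0.10493085844904551), np.float64(-0.061173455172717266), np.float64(0.08000195656988823)] tool axes local [array([-0.007,  1.   ,  0.007]), array([0.764, 0.001, 0.646]), array([ 0.646,  0.009, -0.764])]
[ 0.31456889 -0.13097091 -0.13132856] (array([0.02, 0.03, 0.12]), array([-0.02, -0.07, -0.06])) [-0.97398169 -0.2266267   0.        ]
[343.93716499 225.37900349]
```

The tips are under the lip with no contact. I'll sweep towards the cleaner's +y in short steps and watch the force.

Emit:
jog_arm([
  [-0.06,-0.01,0.05,0,0,0],
  [-0.12,-0.03,0.05,0,0,0],
  [-0.18,-0.04,0.05,0,0,0],
  [-0.24,-0.05,0.05,0,0,0],
  [-0.29,-0.07,0.05,0,0,0],
])

```text
clock: 12.55
tcp_pos: [0.6364, 0.0478, 0.0581]
orientation: [-0.043, -0.109, 0.933, 0.341]
wrist_force: [-0.3, -0.2, 0.2]
finger_gap: -0.0003
grip_force: 0.0
```

Emit:
jog_arm([
  [-0.06,-0.01,0,0,0,0],
  [-0.12,-0.03,0,0,0,0],
  [-0.18,-0.04,0,0,0,0],
  [-0.24,-0.06,0,0,0,0],
])

```text
clock: 12.88
tcp_pos: [0.6268, 0.0456, 0.0579]
orientation: [-0.043, -0.109, 0.933, 0.341]
wrist_force: [1.2, -0.1, 0.0]
finger_gap: 0.0002
grip_force: 0.0
```

Emit:
jog_arm([
  [-0.06,-0.01,0,0,0,0],
  [-0.12,-0.03,0,0,0,0],
  [-0.18,-0.04,0,0,0,0],
  [-0.24,-0.06,0,0,0,0],
])

```text
clock: 13.22
tcp_pos: [0.6173, 0.0432, 0.0579]
orientation: [-0.043, -0.109, 0.933, 0.341]
wrist_force: [-1.3, -0.6, 0.7]
finger_gap: 0.0001
grip_force: 0.0
```

Emit:
jog_arm([
  [-0.06,-0.01,0,0,0,0],
  [-0.12,-0.03,0,0,0,0],
  [-0.18,-0.04,0,0,0,0],
])

```text
clock: 13.47
tcp_pos: [0.6101, 0.0415, 0.0579]
orientation: [-0.043, -0.109, 0.933, 0.341]
wrist_force: [-0.8, -0.7, 0.2]
finger_gap: 0.0001
grip_force: 0.0
```

Emit:
jog_arm([
  [-0.06,-0.01,0,0,0,0],
  [-0.12,-0.03,0,0,0,0],
  [-0.18,-0.04,0,0,0,0],
])

```text
clock: 13.72
tcp_pos: [0.6038, 0.0395, 0.0581]
orientation: [-0.042, -0.109, 0.933, 0.34]
wrist_force: [2.9, -0.9, 0.4]
finger_gap: -0.0002
grip_force: 1.2
```

Emit:
jog_arm([
  [-0.06,-0.01,0,0,0,0],
  [-0.12,-0.03,0,0,0,0],
  [-0.18,-0.04,0,0,0,0],
])

```text
clock: 13.97
tcp_pos: [0.5959, 0.0382, 0.058]
orientation: [-0.043, -0.109, 0.933, 0.341]
wrist_force: [3.0, -0.9, 0.1]
finger_gap: 0.0004
grip_force: 1.2
```

Contact came at x≈0.606 with about 3 N, and the tab is sliding. I'll go on gently.

Emit:
jog_arm([
  [-0.05,-0.01,0,0,0,0],
  [-0.1,-0.02,0,0,0,0],
  [-0.15,-0.03,0,0,0,0],
])

```text
clock: 14.22
tcp_pos: [0.5908, 0.0362, 0.0578]
orientation: [-0.042, -0.109, 0.933, 0.34]
wrist_force: [6.0, -6.0, -0.2]
finger_gap: -0.0004
grip_force: 3.7
```

Emit:
jog_arm([
  [-0.04,-0.01,0,0,0,0],
  [-0.08,-0.02,0,0,0,0],
  [-0.1,-0.02,0,0,0,0],
])

```text
clock: 14.47
tcp_pos: [0.5878, 0.0343, 0.0578]
orientation: [-0.041, -0.109, 0.934, 0.339]
wrist_force: [7.1, -9.2, 0.5]
finger_gap: -0.0003
grip_force: 5.0
```

Emit:
jog_arm([
  [-0.02,0,0,0,0,0],
  [-0.04,-0.01,0,0,0,0],
  [-0.05,-0.01,0,0,0,0],
  [-0.05,-0.01,0,0,0,0],
])

```text
clock: 14.8
tcp_pos: [0.5864, 0.0333, 0.0578]
orientation: [-0.04, -0.109, 0.934, 0.339]
wrist_force: [7.8, -8.4, -0.7]
finger_gap: 0.0003
grip_force: 5.3
```

There's an outward push of about 10 N: the fingertip is rubbing on the wall side. I'll shift outward 5 mm, then continue along the slanting guide direction.

Emit:
jog_arm([
  [0.01,-0.04,0,0,0,0],
  [0.02,-0.08,0,0,0,0],
  [0.02,-0.13,0,0,0,0],
  [0.02,-0.15,0,0,0,0],
])

```text
clock: 15.13
tcp_pos: [0.5839, 0.0304, 0.0579]
orientation: [-0.044, -0.109, 0.933, 0.341]
wrist_force: [-0.0, 1.0, 1.2]
finger_gap: -0.0003
grip_force: 0.6
```

Emit:
jog_arm([
  [-0.03,-0.02,0,0,0,0],
  [-0.06,-0.04,0,0,0,0],
  [-0.09,-0.06,0,0,0,0],
  [-0.09,-0.06,0,0,0,0],
])

```text
clock: 15.47
tcp_pos: [0.5834, 0.0298, 0.0581]
orientation: [-0.04, -0.11, 0.932, 0.342]
wrist_force: [11.5, 9.2, -3.8]
finger_gap: -0.0002
grip_force: 6.6
```

Progress has stopped at about 13 N after about 28 mm, so the catch is at its stop. I'll back off and withdraw along the tool axis.

Emit:
jog_arm([
  [0.12,0.03,0,0,0,0],
  [0.3,0.07,0,0,0,0],
  [0.3,0.07,0,0,0,0],
  [0.4,-0.3,0.45,0,0,0],
  [0.5,-0.75,1,0,0,0],
  [0.6,-1.15,1.5,0,0,0],
  [0.67,-1.5,1.92,0,0,0],
  [0.67,-1.5,2.6,0,0,0],
  [0.67,-1.5,3.4,0,0,0],
  [0.67,-1.5,4.2,0,0,0],
  [0.67,-1.5,4.2,0,0,0],
])

```text
clock: 16.38
tcp_pos: [0.6087, -0.033, 0.2322]
orientation: [-0.04, -0.11, 0.933, 0.339]
wrist_force: [0.9, 1.0, 1.8]
finger_gap: -0.0004
grip_force: 0.0
```

```bash
cat > lidpath.py <<'E'
from tgt import *
def hpos(th):  # handle centre, local x,z
    return .08-.150*np.cos(th)+.048*np.sin(th), .13+.048*np.cos(th)+.15*np.sin(th)
E
python3 - <<'E'
from lidpath import *
x,z=hpos(.116);print(x,z)
# fingers tip 17mm beyond bar
for tilt in (0,10,20):
    T=np.radians(tilt);p=np.array([x,0,z]);d=np.array([np.sin(T),0,-np.cos(T)])
    print(tilt,'above',goal(p-.05*d,T),'grip',goal(p+.018*d,T))
print(s['joint_pos'])
E
```

```text
16.3833 tcp [ 0.60868178 -0.03297976  0.23221975] gap -0.0003907567767361999 tip local [np.float64(-0.17799562206100106), np.float64(-0.0037075401073233508), np.float64(0.25675598882927464)] tool axes local [array([-0.006,  1.   ,  0.001]), array([0.767, 0.004, 0.642]), array([ 0.642,  0.004, -0.767])]
-0.06343640991146388 0.19503842181134554
0 above (array([-0.62,  2.27, -0.48]), array([-6.48, -1.53, -0.05])) grip (array([-0.62,  2.27, -2.18]), array([-6.48, -1.53, -0.05]))
10 above (array([-0.6 ,  2.19, -0.49]), array([-4.86, -1.15, -0.05])) grip (array([-0.67,  2.48, -2.16]), array([-4.86, -1.15, -0.05]))
20 above (array([-0.59,  2.12, -0.51]), array([-3.23, -0.77, -0.05])) grip (array([-0.72,  2.69, -2.1 ]), array([-3.23, -0.77, -0.05]))
[-0.46832694  0.74552321  0.61175702  1.93317263  0.51175898 -0.83458645]
```

Emit:
jog_arm([
  [-0.1,0.3,0.2,-1,-0.3,0],
  [-0.2,0.8,0.2,-2.1,-0.5,0],
  [-0.4,1.3,0.2,-3.2,-0.8,0],
  [-0.5,1.8,0.1,-4.3,-1,0],
  [-0.6,2.2,0,-5.4,-1.3,0],
  [-0.62,2.27,0,-6.48,-1.53,-0.05],
  [-0.62,2.27,-0.2,-6.48,-1.53,-0.05],
  [-0.62,2.27,-0.2,-6.48,-1.53,-0.05],
  [-0.62,2.27,-0.2,-6.48,-1.53,-0.05],
], jaw=0)

```text
clock: 17.13
tcp_pos: [0.5822, 0.0585, 0.2173]
orientation: [-0.004, -0.113, 0.994, 0.002]
wrist_force: [0.3, 0.3, -0.4]
finger_gap: 0.0425
grip_force: 0.0
```

Run:
```python
from lidpath import *
snap('wrist','w6');im=cv2.cvtColor(cv2.imread('pics/w6.png'),6)
for th in (.08,.116,.15):
    x,z=hpos(th);p=np.array([x,0,z]);d=np.array([0,0,-1.])
    print(th,'grip',goal(p+.018*d,0),[proj('w6',C+x*X+y*Y+z*Z).round(1) for y in(.045,0,-.045)])
for v in range(120,270,30):
    r=np.where(im[v,270:360]<75)[0]+270; print(v,r.min() if len(r) else 0,r.max() if len(r) else 0,len(r))
```

```text
17.1333 tcp [0.58222639 0.05846828 0.21729003] gap 0.04252375218436441 tip local [np.float64(-0.0625470449169617), np.float64(0.001241412254631407), np.float64(0.24928888742918937)] tool axes local [array([0.002, 1.   , 0.007]), array([ 1.   , -0.002,  0.005]), array([ 0.005,  0.007, -1.   ])]
0.08 grip (array([ 0.05, -0.07, -1.94]), array([-0.03, -0.07,  0.02])) [array([310.1, 145.1]), array([310.7, 218.8]), array([311.3, 285.1])]
0.116 grip (array([ 0.04, -0.02, -1.81]), array([-0.03, -0.07,  0.02])) [array([314., 146.]), array([314.4, 221.4]), array([314.7, 289.1])]
0.15 grip (array([ 0.03,  0.04, -1.69]), array([-0.03, -0.07,  0.02])) [array([318.1, 147. ]), array([318.3, 224. ]), array([318.4, 292.9])]
120 0 0 0
150 301 321 21
180 316 321 6
210 303 312 10
240 303 321 19
```

Emit:
jog_arm([
  [0.04,-0.04,-0.7,0,0,0],
  [0.04,-0.04,-1.3,0,0,0],
  [0.04,-0.04,-1.7,0,0,0],
  [0.04,-0.04,-1.85,0,0,0],
  [0.04,-0.04,-1.85,0,0,0],
  [0.04,-0.04,-1.85,0,0,0],
])

```text
clock: 17.68
tcp_pos: [0.5852, 0.0554, 0.144]
orientation: [-0.003, -0.111, 0.994, 0.002]
wrist_force: [0.3, -0.0, 0.5]
finger_gap: 0.0427
grip_force: 0.0
```

Emit:
jog_arm([
  [0,0,0,0,0,0],
  [0,0,0,0,0,0],
  [0,0,0,0,0,0],
  [0,0,0,0,0,0],
  [0,0,0,0,0,0],
], jaw=1, force=30)

```text
clock: 18.1
tcp_pos: [0.5858, 0.0562, 0.1451]
orientation: [-0.001, -0.112, 0.994, 0.001]
wrist_force: [0.5, -3.8, 1.9]
finger_gap: 0.0106
grip_force: 29.3
```

Run:
```python
from lidpath import *
print(s['wrist_force'],s['grip_force'])
tl=(t-.032*Rc.as_matrix()[:,2]-C)@X
from scipy.optimize import brentq
th0=brentq(lambda a:hpos(a)[0]-tl,-.1,.5);print('th0',th0)
th0=.11;x0,z0=hpos(th0)
for a in list(np.arange(.13,.22,.02))+list(np.arange(.25,1.13,.05)):
    x,z=hpos(a);d=((x-x0)*X+(z-z0)*Z)/.04;print(round(a,2),d.round(2))
```

```text
18.1 tcp [0.58577542 0.05620256 0.14508174] gap 0.010550680636743096 tip local [np.float64(-0.0654643031820343), np.float64(-0.0015619593229857487), np.float64(0.17708158131066082)] tool axes local [array([0.003, 1.   , 0.002]), array([ 1.   , -0.003,  0.002]), array([ 0.002,  0.002, -1.   ])]
[ 0.52215518 -3.76519107  1.89847196] 29.300678372383118
th0 0.08366133993744071
0.13 [-0.01  0.03  0.07]
0.15 [-0.02  0.07  0.14]
0.17 [-0.02  0.1   0.21]
0.19 [-0.03  0.14  0.28]
0.21 [-0.04  0.17  0.35]
0.25 [-0.06  0.25  0.49]
0.3 [-0.08  0.36  0.65]
0.35 [-0.11  0.47  0.81]
0.4 [-0.14  0.59  0.96]
0.45 [-0.17  0.72  1.11]
0.5 [-0.2   0.86  1.25]
0.55 [-0.23  1.    1.38]
0.6 [-0.27  1.15  1.5 ]
0.65 [-0.3   1.3   1.62]
0.7 [-0.34  1.46  1.73]
0.75 [-0.38  1.63  1.83]
0.8 [-0.42  1.8   1.92]
0.85 [-0.46  1.97  2.  ]
0.9 [-0.5   2.15  2.08]
0.95 [-0.54  2.33  2.14]
1.0 [-0.58  2.51  2.2 ]
1.05 [-0.63  2.7   2.25]
1.1 [-0.67  2.89  2.28]
```

Emit:
jog_arm([
  [-0.01,0.02,0.04,0,0,0],
  [-0.01,0.03,0.07,0,0,0],
  [-0.02,0.05,0.11,0,0,0],
  [-0.02,0.07,0.14,0,0,0],
])

```text
clock: 18.43
tcp_pos: [0.5852, 0.0582, 0.1496]
orientation: [-0.002, -0.112, 0.994, 0.0]
wrist_force: [4.1, -7.0, -2.8]
finger_gap: 0.0109
grip_force: 29.2
```

Emit:
jog_arm([
  [0,0.01,0.02,0,0,0],
  [0,0.02,0.04,0,0,0],
  [-0.01,0.04,0.07,0,0,0],
])

```text
clock: 18.68
tcp_pos: [0.5849, 0.0594, 0.1522]
orientation: [-0.002, -0.112, 0.994, -0.0]
wrist_force: [5.0, -8.9, -3.0]
finger_gap: 0.0109
grip_force: 29.3
```

Emit:
jog_arm([
  [0,0.01,0.02,0,0,0],
  [0,0.02,0.04,0,0,0],
  [-0.01,0.04,0.07,0,0,0],
])

```text
clock: 18.93
tcp_pos: [0.5846, 0.0608, 0.1551]
orientation: [-0.002, -0.112, 0.994, -0.0]
wrist_force: [5.2, -7.7, -1.7]
finger_gap: 0.0108
grip_force: 29.3
```

Emit:
jog_arm([
  [0,0.02,0.04,0,0,0],
  [-0.01,0.04,0.07,0,0,0],
  [-0.01,0.06,0.11,0,0,0],
])

```text
clock: 19.18
tcp_pos: [0.5841, 0.0631, 0.1597]
orientation: [-0.002, -0.112, 0.994, -0.0]
wrist_force: [2.4, -7.1, -2.4]
finger_gap: 0.011
grip_force: 29.2
```

Emit:
jog_arm([
  [-0.01,0.04,0.07,0,0,0],
  [-0.02,0.08,0.14,0,0,0],
])

```text
clock: 19.35
tcp_pos: [0.5833, 0.0663, 0.1653]
orientation: [-0.002, -0.112, 0.994, -0.001]
wrist_force: [4.1, -7.3, -2.0]
finger_gap: 0.0106
grip_force: 29.2
```

The lid is past the catch with low force. I'll continue along the arc.

Emit:
jog_arm([
  [-0.02,0.08,0.12,0,0,0],
  [-0.05,0.19,0.28,0,0,0],
  [-0.08,0.31,0.43,0,0,0],
  [-0.11,0.44,0.58,0,0,0],
  [-0.14,0.58,0.72,0,0,0],
  [-0.17,0.72,0.85,0,0,0],
  [-0.21,0.87,0.97,0,0,0],
  [-0.24,1.02,1.09,0,0,0],
  [-0.28,1.18,1.2,0,0,0],
  [-0.28,1.18,1.2,0,0,0],
])

```text
clock: 20.18
tcp_pos: [0.5727, 0.1134, 0.2165]
orientation: [0.0, -0.112, 0.994, -0.001]
wrist_force: [-0.5, -9.2, 12.7]
finger_gap: 0.0108
grip_force: 30.1
```

Emit:
jog_arm([
  [-0.04,0.17,0.1,0,0,0],
  [-0.08,0.34,0.19,0,0,0],
  [-0.12,0.51,0.27,0,0,0],
  [-0.16,0.69,0.35,0,0,0],
  [-0.2,0.87,0.41,0,0,0],
  [-0.24,1.05,0.47,0,0,0],
  [-0.29,1.24,0.52,0,0,0],
  [-0.31,1.33,0.54,0,0,0],
  [-0.31,1.33,0.54,0,0,0],
  [-0.31,1.33,0.54,0,0,0],
])

```text
clock: 21.02
tcp_pos: [0.5599, 0.1686, 0.2372]
orientation: [0.0, -0.113, 0.994, 0.001]
wrist_force: [1.5, -2.8, 9.9]
finger_gap: 0.0109
grip_force: 31.0
```

Run:
```python
from tgt import *
tip=(t-.032*Rc.as_matrix()[:,2]-C)
h=np.array([tip@X-.08,tip[2]+.018-.13]);print('r',np.hypot(*h),'th',np.arctan2(150,48)-np.arctan2(-h[0],h[1]),s['wrist_force'],s['joint_pos'])
```

```text
21.0167 tcp [0.55987848 0.16860164 0.23723074] gap 0.010893074883244567 tip local [np.float64(0.04988037790471621), np.float64(-0.001719661831507478), np.float64(0.2692306785796514)] tool axes local [array([ 0.003,  1.   , -0.   ]), array([ 1.   , -0.003,  0.002]), array([ 0.002, -0.   , -1.   ])]
r 0.16008959342124757 th 1.0718230721912292 [ 1.4681095  -2.80427675  9.85943315] [ 0.15410359  0.32559217  0.16855063  1.41351622  0.00197108 -0.07148174]
```

Emit:
jog_arm([
  [0,0,0,0,0,0],
  [0,0,0,0,0,0],
  [0,0,0,0,0,0],
  [0,0,0,0,0,0],
  [0,0,0.4,0,0,0],
  [0,0,0.9,0,0,0],
  [-0.02,0.1,1.7,0,0,0],
  [-0.05,0.2,2.5,0,0,0],
  [-0.05,0.2,3,0,0,0],
  [-0.05,0.2,3,0,0,0],
  [-0.05,0.2,3,0,0,0],
], jaw=0.4)

```text
clock: 21.93
tcp_pos: [0.5569, 0.1771, 0.3555]
orientation: [-0.002, -0.113, 0.994, 0.002]
wrist_force: [0.6, 0.7, -0.5]
finger_gap: 0.0259
grip_force: 0.0
```

Run:
```python
from h import *
snap('side','s7');snap('scene','sc7')
a=cv2.resize(cv2.imread('pics/sc7.png')[110:250,260:400],(400,400));b=cv2.resize(cv2.imread('pics/s7.png')[150:310,220:380],(400,400))
cv2.imwrite('pics/m7.png',np.hstack([a,b]));print(env.get_state()['wrist_force'],env.get_state()['clock'])
```

```text
[-0.26309455  0.37273973 -0.48168389] 22.0333
```

View pics/m7.png

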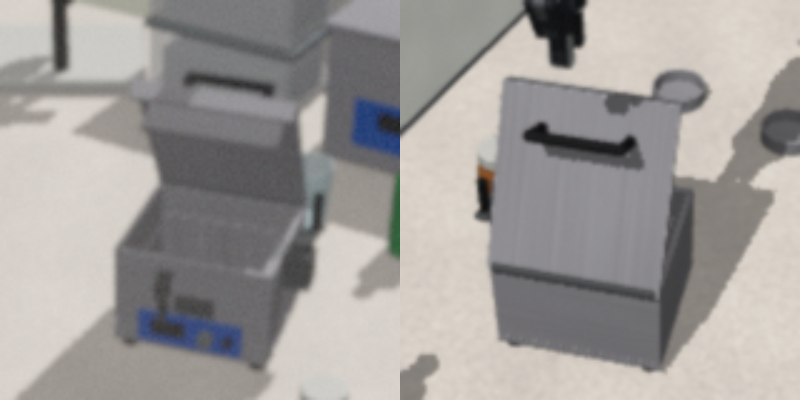

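The lid stands wide open with its lip at (210,120) and handle at (580,140). The catch tab has been slid aside to (163,290), the clamp is clear of the lid, and the gripper touches nothing. I'm handing it in.

```bash
python3 -c "
from workcell import env
print(env.hand_in())"
```

```text
the job is handed in; nothing more can be done
None
```

The job is handed in at about 22 s (no verdict came back): clamp at about 1.6 rad, catch pushed to its stop at about 13 N, lid left standing at about 1.07 rad, gripper clear, no other item touched as far as I could tell; the real fingertips sat 32 mm behind the reported TCP, which I allowed for.

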